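# Turn the lamp cover over on its turning block

### The arm

A 6-joint arm with a two-finger parallel gripper is mounted at the origin on the work surface. World frame = base frame: x ahead of the robot, y to its left, z up, the work surface at z = 0. Lengths are in m, angles in rad, forces in N, time in s.
With the tool pointing down it reaches from about 0.275 to 0.825 m from the base axis. Payload 5.2 kg.
Tool frame: the origin (TCP) lies between the finger pads; the fingertips stand 14 mm ahead of it and the grasp point (between the pads) lies 5 mm behind it (finger_overhang is the distance from the TCP to the fingertips, in m); z points along the fingers, x is the direction in which the jaws open and shut, and the axes are right-handed (so a half turn about z gives the same grasp; the last joint's range is limited). The gripper opens to 93 mm and grips with 3 to 60 N. Pads are 15 mm wide; open, the fingers measure 128 mm over their backs; the gripper's body (75 mm by 188 mm) begins 65 mm behind the grasp point.
Start: joints at [-1.531, 0.259, 1.535, -0, 1.348, -0.203], TCP at [0.132, -0.534, 0.207] pointing down, gripper open.
Joint ranges: [-3.14, 3.14], [-0.91, 2.08], [0.19, 2.58], [-1.22, 4.36], [0.22, 2.71], [-3.12, 3.12]. Speed limits (rad/s): [2.57, 2.57, 3.14, 3.14, 3.14, 3.14].

### API

Orientations are given as a unit quaternion [x, y, z, w].
In Python, from station import read_state, capture, job_done, finger_overhang gives the robot as it stands.
- The arm moves only by the tool move_arm, never from a script. Its arguments are lists of equal length, an entry for each row: "offset": the shift along the tool's x, y, z in units of 40 mm (1.0 is 40 mm), a list of three; "yaw": the turn about the tool's z in units of 6 degrees (1.0 is 6 degrees). A call has exactly 10 rows; each row is the pose to reach, as a shift and turn from the pose commanded when the call began, along the tool's axes at that moment; what a row does not reach only later rows make up. A row lasts 1/12 s, in which the tool goes at most 41.7 mm and 7.16 degrees, less where a joint would pass 70% of its speed; a pose out of reach is approached as far as the arm can. A call with a gripper value outside its range is refused whole. "gripper" is the finger opening in mm, from 0 to 93, set as the call begins (left out, the last holds). The fingers move at their own pace and stop on an object; "force" is the grip in N (left out, the last holds). Time passes only in rows, so rows that repeat a pose let the fingers close, or fill a call up. It gives the time, the measured TCP pose, the force and the opening at its end, in the units of the state.
- read_state(): the state, without advancing time (a new reading comes with each control period).
- capture(name): name is "scene" or "top"; returns a dict with "img" (480x640x3 uint8, red, green, blue), "fx", "fy", "cx", "cy" (pixels), "pose" (4x4, takes a point from camera to world coordinates). Camera axes: x right, y up, looking along -z (the intrinsics and any distortion apply to the point x, -y, -z); pixel columns grow to the right and rows downward; lengths in m; the calibration is good to about 2 mm. A picture is of the moment at which its call begins. There is no depth.
- job_done(): hands the job in, once; it reports no verdict.
The state is a dict: "clock": time; "qpos": joint angles; "qvel": joint speeds; "tau": joint torques, N m; "tool_pos": TCP position; "tool_rot": TCP orientation; "wrist_force": force on the tool from outside, world axes, zero at the start; "torque": the same for the moment, N m; "gripper_width": opening from 0.0 (shut) to 1.0 (fully open).
Only numpy, scipy, OpenCV 4.12 (cv2) and the standard library are available. Lean on these libraries where they do the work, as an engineer would, in place of code of your own. Each camera call takes 0.05 s, during which the arm holds its last target.

### The job

The white lamp cover lies outside-up on the low half of the grey turning block. Take it by the black grip block, lever it up on its edge against the yellow wall of the block and lower it over gently, without letting it drop, so that it ends inside-up, lying flat, square and centred on the green pad of the block's high half; let go of it there. Leave the spare cover on the cork pad where it is.

Things in the scene. Friction and masses are not known exactly. Their poses are not given: they have to be found in the camera images.
- cover: Cover to turn: flat metal plate 95 (own x) by 130 (y) by 5 mm, 0.3 to 0.5 kg, white outside, grey inside with orange seal. Origin at the plate's centre, mid-thickness. Own z points out of the white side: up at the start, down at the end. A 14 mm wide tongue on its -x edge carries the grip; its straight +x edge starts 0 to 15 mm from the yellow wall, own x along the block's x within 3 degrees.
- grip (a point): Centre of the black grip block at the tongue's end, the place to grasp: 18 (cover's x) by 36 (y) by 14 mm high, 75.5 mm from the plate's centre towards -x (19 mm clear of the edge), at mid-thickness, 37 mm above the bench, nothing under it. It swivels freely (all round) on a pin along the cover's y: held end to end by fingers closing along y, it stays still while the plate swings.
- fixture: Fixed turning block, 150 mm wide (y). Origin on the bench below the wall's middle; z up, x from low half to high half. Low half: x -80 to 0 mm, top at 35 mm. High half: x 0 to 75, top at 49; the 14 mm step at x = 0 is the yellow wall. Green pad: x 8 to 75. The turned plate's middle belongs over x = 34, y = 0: 14 mm juts back past the wall, and the grip hangs clear beyond the far end.
- spare_cover: A second, equal cover, already turned (grey and orange side up), lying on a cork pad 15 mm high beside the work. Origin at its plate's centre. Leave it.
Mind the look-alikes: they are no part of the job. What is shaped like the cover but purple is not meant. There is more than one size of the fixture; the job needs the smaller.

How it is judged:
By the outcome, as a careful person would: the job done as asked, in the order asked, and still so for the second after the job is handed in, with the robot touching nothing.
It also fails if it takes over 35 s, if anything falls off the work surface, if the arm or the gripper's body presses on something with over 40 N, if the wrist force passes 120 N, or if a joint passes its speed limit or range.

## Working session

There is one attempt and no reset: what is moved stays moved. The work goes in short steps, Python scripts to look and compute and a tool call to move; the robot and the scene stay as the last step left them, time stands still between calls to the robot, and variables do not carry over. Pictures are saved under pics/ and viewed, and the job is handed in when it is done.

Besides the shell and the picture viewer there is one more tool, called after ">>>" as name(argument=value, ...) on one line, values as JSON. move_arm: Moves the arm, as the interface text tells. Its arguments: {"type":"object","properties":{"offset":{"type":"array","items":{"type":"array","items":{"type":"number"}}},"yaw":{"type":"array","items":{"type":"number"}},"gripper":{"type":"number"},"force":{"type":"number"}},"required":["offset","yaw"]}

```bash
ls; mkdir -p pics; python3 - <<'E'
from station import *
import cv2,numpy as np
print(read_state(), finger_overhang)
for n in ["scene","top"]:
    c=capture(n); cv2.imwrite(f"pics/{n}0.png",c["img"][:,:,::-1]); np.savez(f"{n}0.npz",**c)
    print(n,{k:v for k,v in c.items() if k!="img"})
E
```

```text
pics
{'clock': 0.0, 'qpos': array([-1.53081625e+00,  2.59348736e-01,  1.53607606e+00,  3.47690750e-05,
        1.34799702e+00, -2.02798622e-01]), 'qvel': array([-4.49190319e-05,  1.50413222e-04, -1.40242541e-03,  1.77530835e-05,
       -3.41079819e-04,  1.37594335e-03]), 'tau': array([-8.88415707e-05, -4.37310827e+01, -2.84004128e+01,  7.18114036e-02,
        4.14440373e-02, -1.63559321e-04]), 'tool_pos': array([ 0.13223369, -0.5332875 ,  0.20651746]), 'tool_rot': array([ 7.87525313e-01, -6.16281628e-01, -5.79052433e-04, -7.08125178e-04]), 'wrist_force': array([-0.20837693, -0.65226474, -0.616265  ]), 'torque': array([ 0.07350095, -0.09512998, -0.02668504]), 'gripper_width': 0.9968409572370496} 0.014
scene {'fx': 557.0591087327175, 'fy': 557.0591087327175, 'cx': 315.7279357757269, 'cy': 242.45262177049293, 'pose': array([[ 0.24777642, -0.80917384,  0.53277063,  1.12259039],
       [ 0.96872718,  0.21442627, -0.12485603, -0.15807871],
       [-0.01320979,  0.54704577,  0.83699846,  1.1254113 ],
       [ 0.        ,  0.        ,  0.        ,  1.        ]])}
top {'fx': 590.458058522072, 'fy': 590.458058522072, 'cx': 317.61903860022954, 'cy': 236.6070085781014, 'pose': array([[-0.01122689,  0.99870814, -0.0495582 ,  0.36056186],
       [-0.99976727, -0.01029813,  0.0189565 ,  0.01584046],
       [ 0.01842165,  0.04975949,  0.99859133,  1.54702873],
       [ 0.        ,  0.        ,  0.        ,  1.        ]])}
```

View pics/scene0.png

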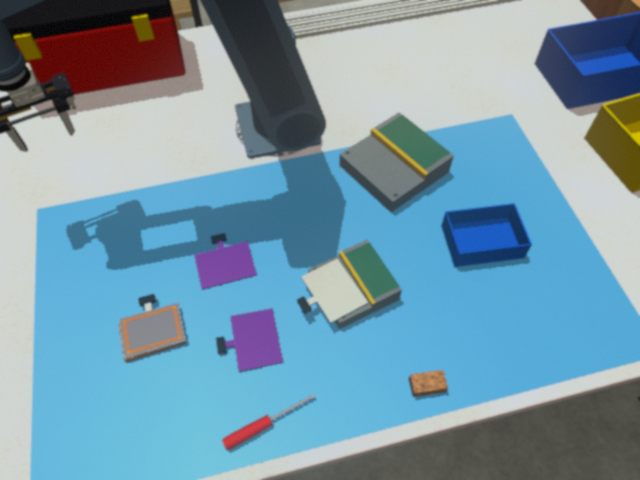

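View pics/top0.png

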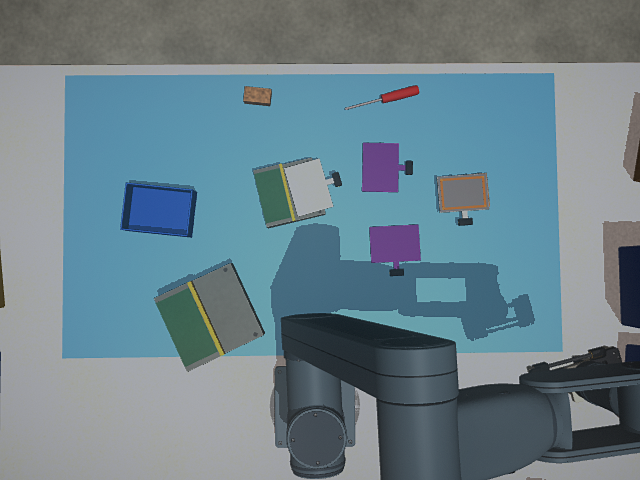

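The white cover is at about top (312,183) and scene (338,290). It lies on the smaller block, which is at top (290,190). The look-alikes are the larger empty block at (210,315), the purple plates at (380,167) and (395,243), and the spare on its pad at (462,193). Next I'll confirm this in an enlarged crop and measure.

```bash
cat > h.py <<'E'
import numpy as np, cv2
def load(n):
    d=np.load(n+".npz"); return {k:d[k] for k in d}
def ray(c,u,v):
    d=np.array([(u-c["cx"])/c["fx"],-(v-c["cy"])/c["fy"],-1.0]); P=c["pose"]
    return P[:3,3],P[:3,:3]@d
def onz(c,u,v,z):
    o,d=ray(c,u,v); return o+d*(z-o[2])/d[2]
def proj(c,p):
    P=c["pose"]; q=P[:3,:3].T@(np.asarray(p)-P[:3,3]); return np.array([c["cx"]+c["fx"]*q[0]/-q[2], c["cy"]+c["fy"]*q[1]/q[2]])
E
python3 - <<'E'
from h import *
roi={"top":(240,145,350,240),"scene":(290,230,410,335)}
for n in roi:
    c=load(n+"0"); x0,y0,x1,y1=roi[n]; im=c["img"][y0:y1,x0:x1]
    hsv=cv2.cvtColor(im,cv2.COLOR_RGB2HSV); H,S,V=cv2.split(hsv)
    print(n)
    ms={"white":((S<60)&(V>150),.040),"green":((H>60)&(H<88)&(S>90),.049),"yellow":((H>18)&(H<35)&(S>130)&(V>120),.049),"black":((V<60),.044)}
    for k,(m,z) in ms.items():
        m=m.astype(np.uint8)*255
        cs,_=cv2.findContours(m,cv2.RETR_EXTERNAL,cv2.CHAIN_APPROX_NONE)
        for q in sorted(cs,key=cv2.contourArea)[::-1][:2 if k!="black" else 3]:
            if cv2.contourArea(q)<20: continue
            pts=np.array([onz(c,u+x0,v+y0,z)[:2] for u,v in q[:,0]])
            r=cv2.minAreaRect((pts*1000).astype(np.float32))
            print(k,"px",q[:,0].mean(0)+[x0,y0],"area",cv2.contourArea(q),"rect c,size,ang",np.round(r[0],1),np.round(r[1],1),round(r[2],1))
    cv2.imwrite(f"pics/crop_{n}.png",cv2.resize(im[:,:,::-1],None,fx=5,fy=5,interpolation=cv2.INTER_NEAREST))
E
```

```text
top
white px [310.03389831 186.34463277] area 1778.5 rect c,size,ang [565.5   0.9] [128.9 112.2] 15.3
green px [271.92307692 195.27972028] area 1225.5 rect c,size,ang [541.6 102.3] [128.5  65.5] 12.9
yellow px [286.6754386  191.50877193] area 79.0 rect c,size,ang [550.1  64.8] [147.8   5.9] 12.9
scene
white px [332.37790698 290.56976744] area 2274.0 rect c,size,ang [562.5   4. ] [131.9 113.5] 15.4
green px [371.58015267 270.1221374 ] area 1273.5 rect c,size,ang [538.2 104.6] [126.8  61.3] 12.9
yellow px [356.95192308 277.99038462] area 171.0 rect c,size,ang [548.8  66.6] [145.8   9. ] 12.9
```

View pics/crop_top.png

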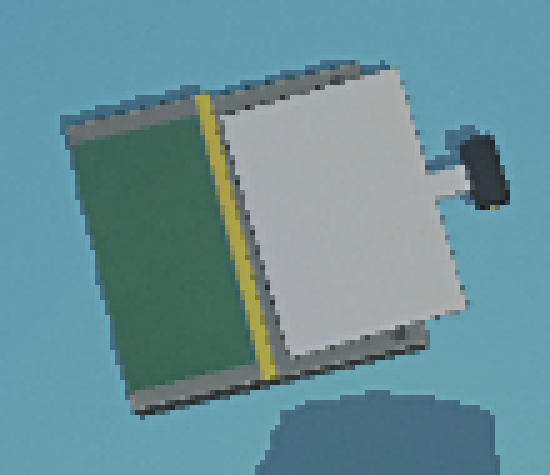

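View pics/crop_scene.png

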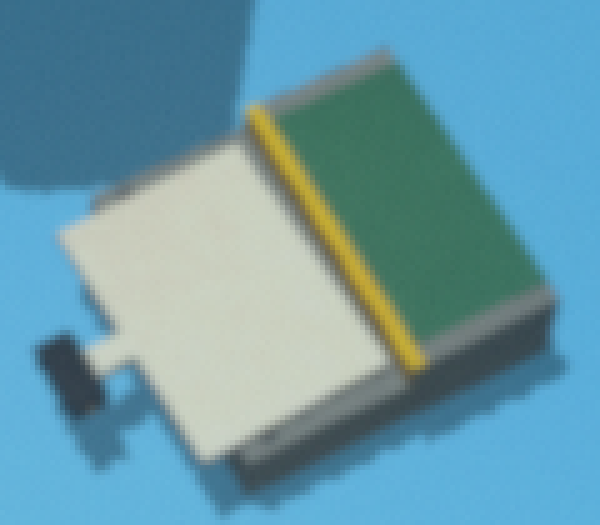

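The crops confirm it: white cover at top (312,183) with the black grip at about (337,179), on the small block with the green pad. Now for the grip and cover centre, more precisely.

```bash
python3 - <<'E'
from h import *
roi={"top":(240,145,350,240),"scene":(290,230,410,335)}
uv={}
for n in roi:
    c=load(n+"0"); x0,y0,x1,y1=roi[n]; im=c["img"][y0:y1,x0:x1]
    hsv=cv2.cvtColor(cv2.resize(im,None,fx=4,fy=4,interpolation=cv2.INTER_CUBIC),cv2.COLOR_RGB2HSV); H,S,V=cv2.split(hsv)
    f=lambda q:(q+.5)/4-.5
    def rect(m,z,name):
        cs,_=cv2.findContours(m.astype(np.uint8),cv2.RETR_EXTERNAL,cv2.CHAIN_APPROX_NONE)
        q=max(cs,key=cv2.contourArea)
        P=np.array([onz(c,f(u)+x0,f(v)+y0,z)[:2]*1000 for u,v in q[:,0].astype(float)])
        r=cv2.minAreaRect(P.astype(np.float32)); print(n,name,np.round(r[0],1),np.round(r[1],1),round(r[2],1))
        M=cv2.moments(q); return np.array([f(M["m10"]/M["m00"])+x0,f(M["m01"]/M["m00"])+y0])
    w=((S<60)&(V>140)).astype(np.uint8); w=cv2.morphologyEx(w,cv2.MORPH_OPEN,np.ones((41,41),np.uint8))
    uw=rect(w,.040,"plate"); print(" centroid",onz(c,*uw,.040)*1000)
    g=(H>60)&(H<88)&(S>90)
    ug=rect(g,.049,"green"); print(" centroid",onz(c,*ug,.049)*1000)
    b=((V<75)).astype(np.uint8)
    m=np.zeros_like(b); 
    if n=="top": m[:, int((328-x0)*4):]=1
    else: m[:, :int((312-x0)*4)]=1
    ub=rect(b*m,.044,"grip"); print(" centroid",ub,onz(c,*ub,.042)*1000); uv[n]=(c,uw,ug,ub)
for i,nm in enumerate(["plate","green","grip"]):
    A=[];B=[]
    for n in uv:
        c=uv[n][0]; o,d=ray(c,*uv[n][i+1]); d/=np.linalg.norm(d); Q=np.eye(3)-np.outer(d,d); A.append(Q);B.append(Q@o)
    p=np.linalg.solve(A[0]+A[1],B[0]+B[1]); print(nm,"triang",np.round(p*1000,1))
E
```

```text
top plate [563.5   8.8] [130.4  98.2] 15.2
 centroid [562.87849616   9.33478037  40.        ]
top green [541.5 102.3] [128.7  66.2] 12.9
 centroid [541.14407885 102.49921583  49.        ]
top grip [582.5 -62.1] [36.6 18.7] 15.1
 centroid [336.48290559 179.04136331] [582.67016316 -62.81053739  42.        ]
scene plate [560.7   7.7] [134.3 107. ] 15.2
 centroid [562.42602011  11.59795147  40.        ]
scene green [538.2 104.6] [127.4  61.7] 12.9
 centroid [540.43962002 104.88757557  49.        ]
scene grip [578.6 -60.1] [18.3  6. ] 12.9
 centroid [304.25583605 302.65513029] [577.86022056 -59.23373424  42.        ]
plate triang [562.9  10.4  41.4]
green triang [541.2 103.4  50.9]
grip triang [581.7 -61.2  50.2]
```

>>> move_arm(offset=[[-0.3, -0.5, 0], [-0.7, -1.2, 0], [-1.2, -1.9, 0], [-1.7, -2.6, 0], [-2.2, -3.4, 0], [-2.7, -4.2, 0], [-3.2, -5.0, 0], [-3.7, -5.8, 0], [-4.2, -6.6, 0], [-4.6, -7.2, 0]], yaw=[-0.5, -1.2, -2, -2.8, -3.6, -4.4, -5.2, -6.0, -6.8, -7.6], gripper=60)

```text
clock: 0.93
tool_pos: [0.3689, -0.2836, 0.2072]
tool_rot: [0.965, -0.261, -0.0, -0.0]
wrist_force: [0.1, -0.5, 0.6]
gripper_width: 0.642
```

```bash
cat > goto.py <<'E'
# needed shift in tool units to a world target (mm) and yaw (deg of tool x)
import sys,numpy as np
from scipy.spatial.transform import Rotation as R
from station import read_state
s=read_state(); Rm=R.from_quat(s["tool_rot"]).as_matrix(); p=s["tool_pos"]*1000
yaw=np.degrees(np.arctan2(Rm[1,0],Rm[0,0]))
print("t",round(s["clock"],2),"tcp",np.round(p,1),"yaw",round(yaw,2),"zax",np.round(Rm[:,2],4),"F",np.round(s["wrist_force"],2),"T",np.round(s["torque"],2),"w",round(s["gripper_width"]*93,1))
if len(sys.argv)>1:
    x,y,z,a=map(float,sys.argv[1:5])
    print("offset",np.round(Rm.T@(np.array([x,y,z])-p)/40,3),"yaw",round(-(a-yaw)/6,3))
# fixture frame coordinates of grasp point
fo=np.array([550.1,62.9]);fa=np.radians(102.9)
d=(p-5*Rm[:,2])[:2]-fo
print("grasp in fixture x,y,z",np.round([d@[np.cos(fa),np.sin(fa)],d@[-np.sin(fa),np.cos(fa)],(p-5*Rm[:,2])[2]],1))
E
python3 goto.py 582.5 -62.5 110 15.2
```

```text
t 0.93 tcp [ 368.9 -283.6  207.2] yaw -30.21 zax [ 2.e-04  9.e-04 -1.e+00] F [ 0.06 -0.48  0.56] T [-0.07 -0.05 -0.02] w 59.7
offset [ 1.835 -7.461  2.435] yaw -7.568
grasp in fixture x,y,z [-297.3  254.   212.2]
```

>>> move_arm(offset=[[0.15, -0.7, 0.2], [0.35, -1.5, 0.5], [0.55, -2.3, 0.8], [0.8, -3.2, 1.1], [1.0, -4.1, 1.4], [1.2, -5.0, 1.7], [1.4, -5.8, 2.0], [1.6, -6.6, 2.2], [1.78, -7.2, 2.4], [1.835, -7.46, 2.435]], yaw=[-0.7, -1.5, -2.3, -3.2, -4.1, -5.0, -5.8, -6.6, -7.3, -7.57], gripper=60)

```text
clock: 1.77
tool_pos: [0.5831, -0.0633, 0.1078]
tool_rot: [0.991, 0.133, -0.001, -0.001]
wrist_force: [0.5, 0.4, 0.1]
gripper_width: 0.65
```

```bash
python3 goto.py 582.5 -62.5 32 15.2; python3 - <<'E'
from station import *
import cv2,numpy as np
for n in ["scene","top"]:
    c=capture(n); np.savez(f"{n}1.npz",**c)
    x0,y0,x1,y1=dict(top=(240,125,400,245),scene=(260,200,420,340))[n]
    cv2.imwrite(f"pics/{n}1.png",cv2.resize(c["img"][y0:y1,x0:x1,::-1],None,fx=4,fy=4))
E
```

```text
t 1.77 tcp [583.1 -63.3 107.8] yaw 15.27 zax [-0.0022  0.0015 -1.    ] F [0.52 0.36 0.1 ] T [-0.05 -0.13 -0.  ] w 60.4
offset [-0.005 -0.018  1.896] yaw 0.011
grasp in fixture x,y,z [-130.3   -4.   112.8]
```

View pics/scene1.png

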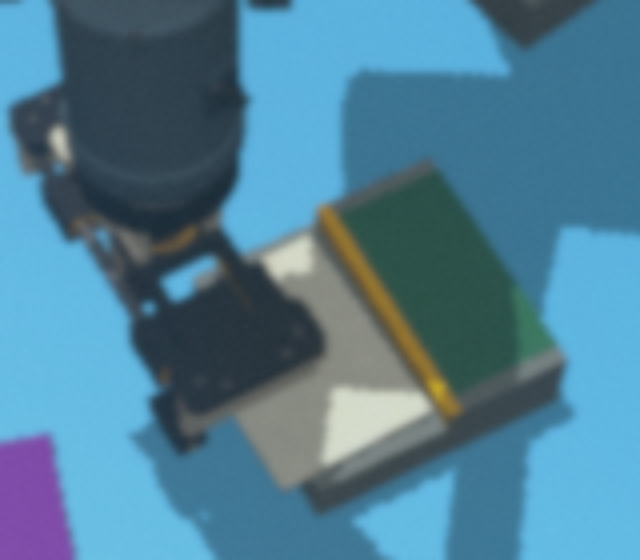

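The gripper is above the grip, with the right orientation and the plate at its wall side. Going down.

>>> move_arm(offset=[[0, -0.01, 0.25], [0, -0.01, 0.5], [0, -0.01, 0.8], [0, -0.01, 1.1], [0, -0.01, 1.4], [0, -0.01, 1.6], [0, -0.01, 1.8], [0, -0.01, 1.9], [0, -0.01, 1.94], [0, -0.01, 1.94]], yaw=[0, 0, 0, 0, 0, 0, 0, 0, 0, 0], gripper=60)

```text
clock: 2.7
tool_pos: [0.5819, -0.066, 0.0322]
tool_rot: [0.992, 0.13, -0.0, -0.0]
wrist_force: [0.2, 0.1, 0.4]
gripper_width: 0.645
```

```bash
python3 goto.py 582.5 -62.5 32 15.2
```

```text
t 2.7 tcp [581.9 -66.   32.2] yaw 14.9 zax [-3.e-04  1.e-04 -1.e+00] F [0.25 0.14 0.37] T [ 0.  -0.1  0. ] w 60.0
offset [ 0.037 -0.081  0.004] yaw -0.05
grasp in fixture x,y,z [-132.7   -2.2   37.2]
```

>>> move_arm(offset=[[0.04, -0.08, 0], [0.04, -0.08, 0], [0.04, -0.08, 0], [0.04, -0.08, 0], [0.04, -0.08, 0], [0.04, -0.08, 0], [0.04, -0.08, 0], [0.04, -0.08, 0], [0.04, -0.08, 0], [0.04, -0.08, 0]], yaw=[-0.05, -0.05, -0.05, -0.05, -0.05, -0.05, -0.05, -0.05, -0.05, -0.05], gripper=25, force=40)

```text
clock: 3.53
tool_pos: [0.5831, -0.0623, 0.0325]
tool_rot: [0.991, 0.132, 0.0, 0.0]
wrist_force: [1.4, 0.5, 1.5]
gripper_width: 0.265
```

```bash
python3 goto.py 582.5 -62.5 32 15.2
```

```text
t 3.53 tcp [583.1 -62.3  32.5] yaw 15.23 zax [ 6.e-04 -1.e-04 -1.e+00] F [1.4  0.52 1.5 ] T [-0.01 -0.25  0.07] w 24.6
offset [-0.016  0.001  0.012] yaw 0.004
grasp in fixture x,y,z [-129.4   -4.2   37.5]
```

The opening is 24.6 mm, not 36, so the fingers may not have the block. Looking.

```bash
python3 - <<'E'
from station import *
import cv2,numpy as np
out=[]
for n in ["scene","top"]:
    c=capture(n); np.savez(f"{n}2.npz",**c)
    x0,y0,x1,y1=dict(top=(240,125,400,245),scene=(260,220,420,340))[n]
    out.append(cv2.resize(c["img"][y0:y1,x0:x1,::-1],None,fx=2.5 if 0 else 2.5,fy=2.5))
    cv2.imwrite(f"pics/{n}2.png",cv2.resize(c["img"][y0:y1,x0:x1,::-1],None,fx=5,fy=5))
E
python3 goto.py
```

```text
t 3.63 tcp [583.1 -62.3  32.5] yaw 15.23 zax [ 5.e-04 -1.e-04 -1.e+00] F [1.36 0.33 1.03] T [ 0.04 -0.28  0.02] w 24.9
grasp in fixture x,y,z [-129.4   -4.2   37.5]
```

View pics/scene2.png

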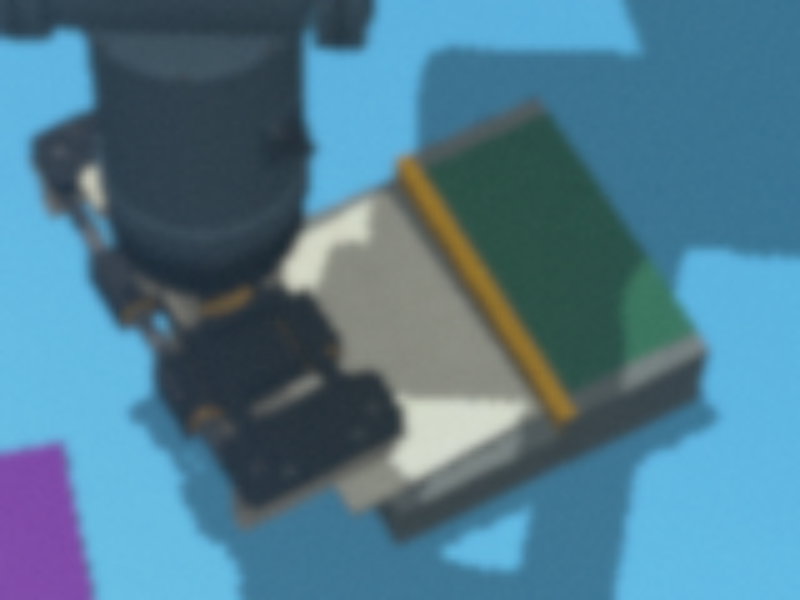

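View pics/top2.png

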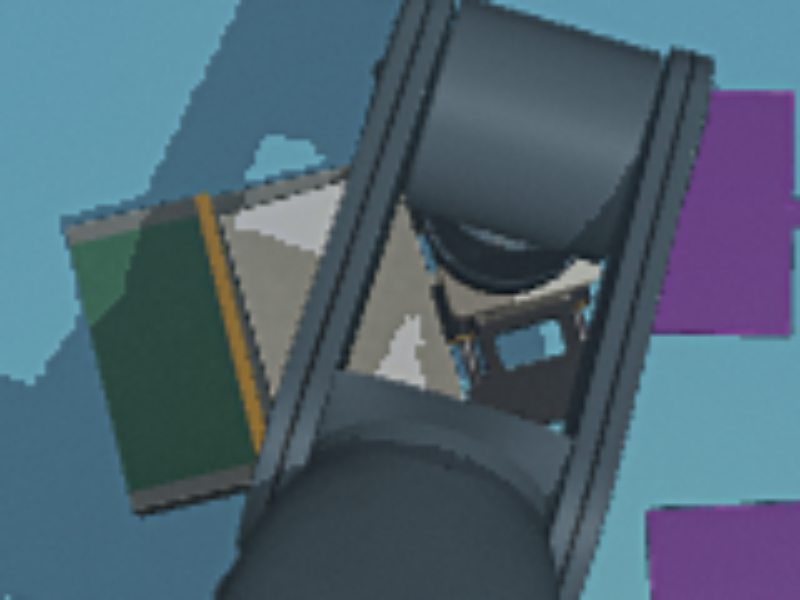

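>>> move_arm(offset=[[0, 0, 0], [0, 0, 0], [0, 0, 0], [0, 0, 0], [0, 0, 0], [0, 0, 0], [0, 0, 0], [0, 0, 0], [0, 0, 0], [0, 0, 0]], yaw=[0, 0, 0, 0, 0, 0, 0, 0, 0, 0], gripper=12)

```text
clock: 4.47
tool_pos: [0.5829, -0.0622, 0.0324]
tool_rot: [0.991, 0.133, 0.0, 0.0]
wrist_force: [0.9, 0.6, 2.1]
gripper_width: 0.129
```

```bash
python3 goto.py
```

```text
t 4.47 tcp [582.9 -62.2  32.4] yaw 15.23 zax [ 1.e-04 -0.e+00 -1.e+00] F [0.9  0.59 2.06] T [ 0.06 -0.29  0.01] w 12.0
grasp in fixture x,y,z [-129.3   -4.    37.4]
```

Empty: the fingers closed past 36 mm. I'll open, rise and look.

>>> move_arm(offset=[[0, 0, 0], [0, 0, 0], [0, 0, 0], [0, 0, 0], [0, 0, 0], [0, 0, -0.4], [0, 0, -0.9], [0, 0, -1.4], [0, 0, -1.9], [0, 0, -2.2]], yaw=[0, 0, 0, 0, 0, 0, 0, 0, 0, 0], gripper=60)

```text
clock: 5.3
tool_pos: [0.5838, -0.0624, 0.1225]
tool_rot: [0.991, 0.133, 0.001, 0.001]
wrist_force: [0.1, 0.9, -0.1]
gripper_width: 0.644
```

```bash
python3 - <<'E'
from station import *
import cv2,numpy as np
for n in ["scene","top"]:
    c=capture(n); np.savez(f"{n}3.npz",**c)
    x0,y0,x1,y1=dict(top=(240,125,400,245),scene=(260,200,420,320))[n]
    cv2.imwrite(f"pics/{n}3.png",cv2.resize(c["img"][y0:y1,x0:x1,::-1],None,fx=5,fy=5))
E
python3 goto.py
```

```text
t 5.4 tcp [584.6 -62.7 122.8] yaw 15.24 zax [ 0.0049 -0.0014 -1.    ] F [ 0.08 -0.93 -0.46] T [-0.07 -0.2   0.  ] w 59.9
grasp in fixture x,y,z [-130.1   -5.6  127.8]
```

View pics/scene3.png

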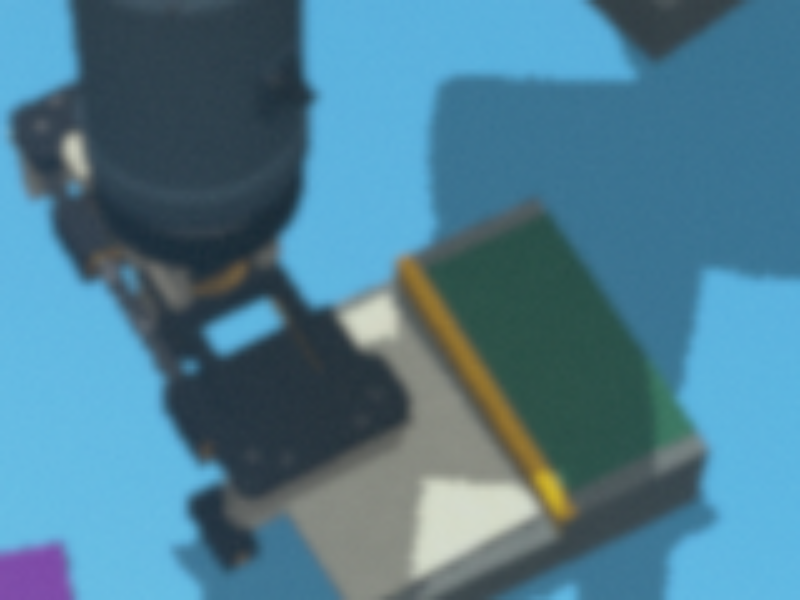

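View pics/top3.png

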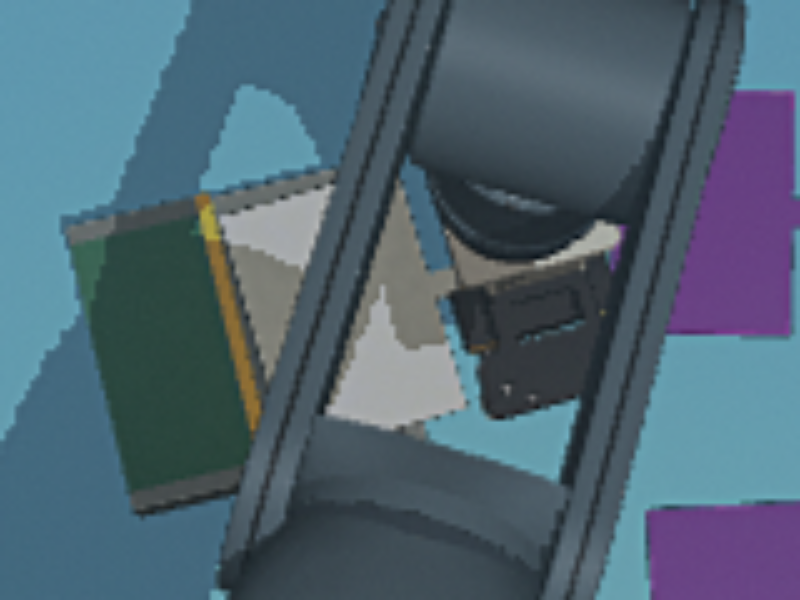

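```bash
python3 - <<'E'
from h import *
t=load("top3"); s=load("scene3")
a=np.radians(15.2); x=np.array([np.cos(a),np.sin(a),0])
p=np.array([.5846,-.0627,.1228])
for nm,q in [("tcp",p),("body",p+[0,0,.07]),("flange",p+[0,0,.2]),("f+",p+.03*x),("f-",p-.03*x),("gripE",np.array([.5825,-.0625,.037]))]:
    print(nm,"top",np.round(proj(t,q),1),np.round((proj(t,q)-[240,125])*5),"scene",np.round(proj(s,q),1),np.round((proj(s,q)-[260,200])*5))
for n in ["top0","scene0"]: print(n, np.abs(load(n)["pose"]-load(n[:-1]+"3")["pose"]).max())
E
```

```text
tcp top [338.1 173.4] [491. 242.] scene [302.2 287.8] [211. 439.]
body top [339.7 168.6] [499. 218.] scene [301.  270.5] [205. 353.]
flange top [343.2 158.4] [516. 167.] scene [298.3 232.9] [192. 164.]
f+ top [334.7 161.6] [474. 183.] scene [309.3 299.2] [247. 496.]
f- top [341.5 185.2] [507. 301.] scene [295.2 276.8] [176. 384.]
gripE top [336.3 179.4] [481. 272.] scene [303.4 305.9] [217. 529.]
top0 0.0
scene0 0.0
```

```bash
python3 - <<'E'
from h import *
out=[]
for n in ["scene2","scene3"]:
    c=load(n); im=c["img"][210:330,262:352,::-1].astype(float)
    im=(np.clip(im/255,0,1)**.45*255).astype(np.uint8)
    out.append(cv2.resize(im,None,fx=4.4,fy=4.4,interpolation=cv2.INTER_NEAREST))
cv2.imwrite("pics/cmp.png",np.hstack(out))
E
```

```text
(no output)
```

View pics/cmp.png

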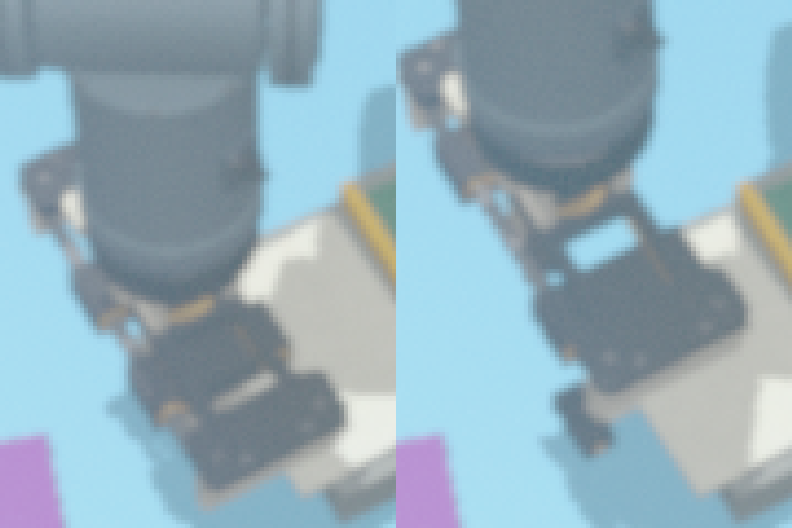

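```bash
python3 - <<'E'
from h import *
t=load("top0"); s=load("scene0")
x=np.array([.2404,-.9707,0]); y=np.array([-.9707,-.2404,0])
p=np.array([.1322,-.5333,.2065])
for nm,q in [("tcp",p),("tip+",p+.0465*x-[0,0,.014]),("tip-",p-.0465*x-[0,0,.014]),("back+",p+.064*x-[0,0,.014]),("back-",p-.064*x-[0,0,.014]),("flange",p+[0,0,.2])]:
    print(nm,"scene",np.round(proj(s,q),1),"top",np.round(proj(t,q),1))
im=s["img"][60:160,0:130,::-1]; cv2.imwrite("pics/start_grip.png",cv2.resize((np.clip(im/255.,0,1)**.6*255).astype(np.uint8),None,fx=6,fy=6,interpolation=cv2.INTER_NEAREST))
im=t["img"][330:430,510:640,::-1]; cv2.imwrite("pics/start_grip_t.png",cv2.resize((np.clip(im/255.,0,1)**.6*255).astype(np.uint8),None,fx=6,fy=6,interpolation=cv2.INTER_NEAREST))
E
```

```text
tcp scene [ 49.8 145.2] top [550.2 364.2]
tip+ scene [ 31.6 156.9] top [567.1 358. ]
tip- scene [ 72.6 142.1] top [528.2 368.4]
back+ scene [ 23.7 159.8] top [574.3 356. ]
back- scene [ 80.2 139.4] top [520.9 370.4]
flange scene [ 7.3 73.8] top [592.9 381.5]
```

View pics/start_grip.png

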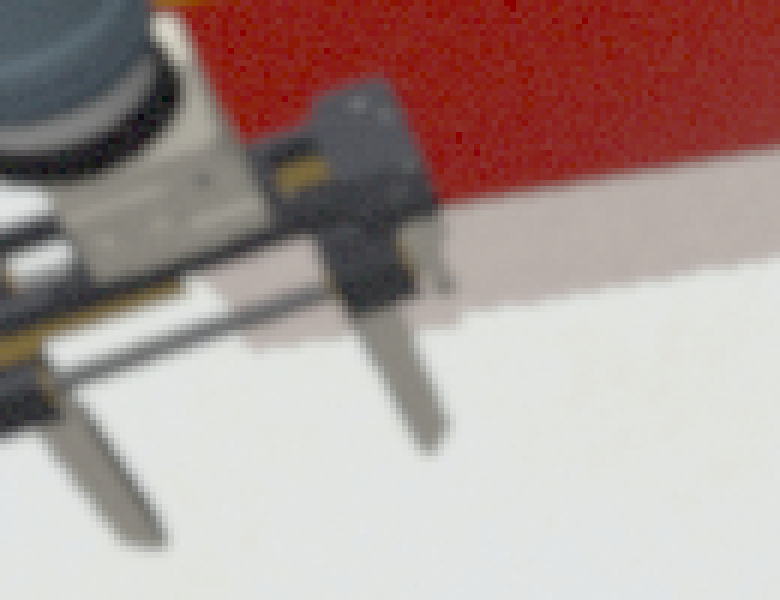

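View pics/start_grip_t.png

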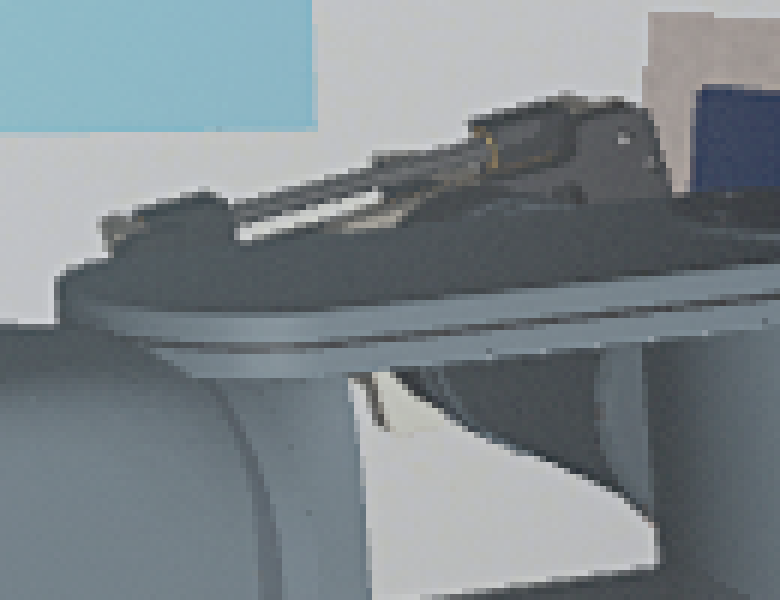

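The fingertips in the start picture (scene (72,134) and (24,151)) lie about 8 px above where the stated geometry puts them. I'll triangulate to see whether the tips are really higher.

```bash
python3 - <<'E'
from h import *
t=load("top0"); s=load("scene0")
def tri(us,ut):
    A=0;B=0;R=[]
    for c,u in((s,us),(t,ut)):
        o,d=ray(c,*u); d/=np.linalg.norm(d);Q=np.eye(3)-np.outer(d,d);A=A+Q;B=B+Q@o
    p=np.linalg.solve(A,B); return p*1000,proj(s,p)-us,proj(t,p)-ut
print(tri((71.7,134),(528.7,368.7)))
# tips mid if lying on tool axis plane: where ray through mid of tips meets the tool axis
x=np.array([.2404,-.9707,0]);y=np.array([-.9707,-.2404,0])
p0=np.array([.1322,-.5333,.2065])
for dz in range(-20,60,10):
    q=p0+[0,0,dz/1000]; print(dz,[np.round(proj(s,q+k*.055*x),1) for k in(1,-1)],[np.round(proj(t,q+k*.055*x),1) for k in(1,-1)])
# known-height checks of scene calib: bench corners of blue mat in both
E
```

```text
(array([ 125.29146503, -479.38053027,  220.47519588]), array([0.25896295, 0.01999994]), array([0.25210371, 0.0154555 ]))
-20 [array([ 29. , 160.1]), array([ 77.3, 142.6])] [array([569.4, 356.6]), array([523.7, 368.9])]
-10 [array([ 27. , 157.1]), array([ 75.7, 139.6])] [array([571.4, 357.3]), array([525.3, 369.7])]
0 [array([ 25. , 154.1]), array([ 74. , 136.5])] [array([573.4, 358. ]), array([526.9, 370.5])]
10 [array([ 23., 151.]), array([ 72.3, 133.3])] [array([575.4, 358.7]), array([528.6, 371.2])]
20 [array([ 20.9, 147.9]), array([ 70.7, 130.2])] [array([577.4, 359.4]), array([530.3, 372. ])]
30 [array([ 18.8, 144.7]), array([ 68.9, 126.9])] [array([579.5, 360.1]), array([532. , 372.9])]
40 [array([ 16.7, 141.5]), array([ 67.2, 123.7])] [array([581.5, 360.8]), array([533.7, 373.7])]
50 [array([ 14.5, 138.2]), array([ 65.4, 120.4])] [array([583.7, 361.6]), array([535.5, 374.5])]
```

The pictures put the real tips 10–24 mm higher than stated, so the fingers closed just above the block. At TCP z = 18 mm the fingers clear the bench either way and overlap the block, so I'll go there slowly.

>>> move_arm(offset=[[0, 0, 0.4], [0, 0, 0.8], [0, 0, 1.2], [0, 0, 1.6], [0, 0, 1.9], [0, 0, 2.15], [0, 0, 2.35], [0, 0, 2.48], [0, 0, 2.54], [0, 0, 2.54]], yaw=[0, 0, 0, 0, 0, 0, 0, 0, 0, 0], gripper=60)

```text
clock: 6.23
tool_pos: [0.5827, -0.0622, 0.0183]
tool_rot: [0.991, 0.133, -0.0, -0.0]
wrist_force: [0.8, -0.5, 0.1]
gripper_width: 0.644
```

```bash
python3 goto.py 582.5 -62.5 18 15.2
```

```text
t 6.23 tcp [582.7 -62.2  18.3] yaw 15.23 zax [-6.e-04  2.e-04 -1.e+00] F [ 0.8  -0.48  0.15] T [-0.04 -0.18 -0.01] w 59.9
offset [-0.006  0.007  0.007] yaw 0.005
grasp in fixture x,y,z [-129.2   -3.8   23.3]
```

>>> move_arm(offset=[[0, 0, 0], [0, 0, 0], [0, 0, 0], [0, 0, 0], [0, 0, 0], [0, 0, 0], [0, 0, 0], [0, 0, 0], [0, 0, 0], [0, 0, 0]], yaw=[0, 0, 0, 0, 0, 0, 0, 0, 0, 0], gripper=20, force=40)

```text
clock: 7.07
tool_pos: [0.5831, -0.0623, 0.0189]
tool_rot: [0.991, 0.133, 0.0, 0.0]
wrist_force: [0.7, -0.2, 0.8]
gripper_width: 0.382
```

```bash
python3 goto.py 582.5 -62.5 18 15.2
```

```text
t 7.07 tcp [583.1 -62.3  18.9] yaw 15.23 zax [ 6.e-04 -2.e-04 -1.e+00] F [ 0.73 -0.24  0.84] T [-0.08 -0.26  0.06] w 35.5
offset [-0.017  0.     0.023] yaw 0.005
grasp in fixture x,y,z [-129.4   -4.2   23.9]
```

Held at 35.5 mm, which matches the 36 mm block. Now I'll square it to the block, centre it and slide toward the wall.

>>> move_arm(offset=[[-0.02, -0.02, 0], [-0.04, -0.04, 0], [-0.06, -0.06, 0], [-0.08, -0.08, 0], [-0.1, -0.1, 0], [-0.1, -0.1, 0], [-0.1, -0.11, 0], [-0.1, -0.12, 0], [-0.1, -0.12, 0], [-0.1, -0.12, 0]], yaw=[0.08, 0.16, 0.24, 0.32, 0.38, 0.38, 0.38, 0.38, 0.38, 0.38], gripper=20, force=50)

```text
clock: 7.9
tool_pos: [0.5777, -0.0588, 0.0188]
tool_rot: [0.994, 0.113, -0.0, 0.0]
wrist_force: [1.4, -2.9, 1.6]
gripper_width: 0.379
```

```bash
python3 goto.py
```

```text
t 7.9 tcp [577.7 -58.8  18.8] yaw 12.95 zax [-1.e-04 -1.e-04 -1.e+00] F [ 1.38 -2.94  1.55] T [-0.57 -0.46 -0.05] w 35.2
grasp in fixture x,y,z [-124.8    0.3   23.8]
```

>>> move_arm(offset=[[0, -0.01, 0], [0, -0.02, 0], [0, -0.03, 0], [0, -0.04, 0], [0, -0.05, 0], [0, -0.06, 0], [0, -0.06, 0], [0, -0.06, 0], [0, -0.06, 0], [0, -0.06, 0]], yaw=[0, 0, 0, 0, 0, 0, 0, 0, 0, 0])

```text
clock: 8.73
tool_pos: [0.5772, -0.0579, 0.0187]
tool_rot: [0.994, 0.113, -0.0, 0.001]
wrist_force: [1.2, -9.1, 0.8]
gripper_width: 0.385
```

```bash
python3 goto.py;  python3 - <<'E'
from station import *
import cv2,numpy as np
n="top"
c=capture(n); np.savez(f"{n}4.npz",**c)
cv2.imwrite(f"pics/{n}4.png",cv2.resize(c["img"][145:240,240:350,::-1],None,fx=6,fy=6,interpolation=cv2.INTER_NEAREST))
E
```

```text
t 8.73 tcp [577.2 -57.9  18.7] yaw 12.96 zax [-0.     -0.0022 -1.    ] F [ 1.23 -9.11  0.82] T [-1.61 -0.25 -0.07] w 35.8
grasp in fixture x,y,z [-123.8    0.6   23.7]
```

View pics/top4.png

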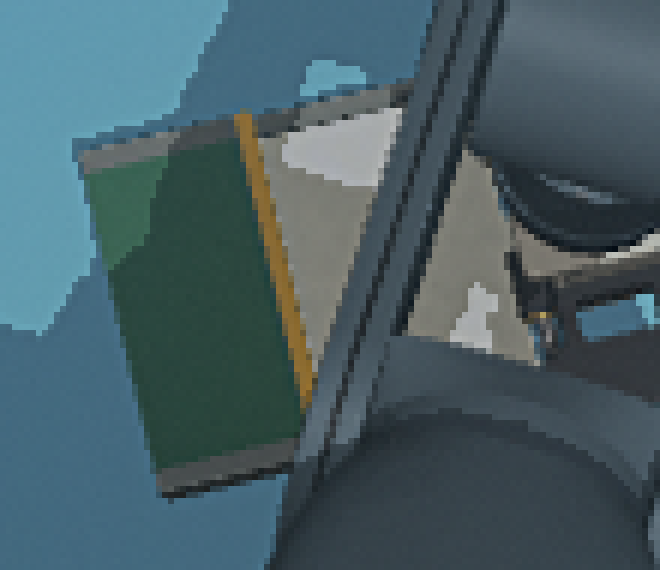

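The wall contact shows: 9 N push, pin at x = −123.8 measured against −123 expected. The script below tabulates the pin arc in tool units.

```bash
cat > arc.py <<'E'
import numpy as np
def pin(th):
    t=np.radians(th); c,s=np.cos(t),np.sin(t)
    if th<=90:
        b=1.2
        return np.array([-123*c-2.5*s+b*c, 35+2.5*c+123*s-b*s])
    return np.array([-109*c-2.5*s, 49+109*s-2.5*c])
if __name__=="__main__":
    p0=np.array([-121.3,37.3]); 
    seq=[np.arange(3,31,3),np.arange(33,61,3),np.arange(63,91,3),np.arange(93,121,3),np.arange(123,151,3),np.arange(152,171,2)]
    for s in seq:
        s=list(s)[:10]; P=[pin(t) for t in s]
        print(s,[[0,round(-(p[0]-p0[0])/40,2),round(-(p[1]-p0[1])/40,2)] for p in P],np.round(P[-1],1)); p0=P[-1]
E
python3 arc.py
```

```text
[np.int64(3), np.int64(6), np.int64(9), np.int64(12), np.int64(15), np.int64(18), np.int64(21), np.int64(24), np.int64(27), np.int64(30)] [[0, np.float64(0.01), np.float64(-0.16)], [0, np.float64(0.0), np.float64(-0.32)], [0, np.float64(-0.02), np.float64(-0.48)], [0, np.float64(-0.04), np.float64(-0.64)], [0, np.float64(-0.08), np.float64(-0.79)], [0, np.float64(-0.12), np.float64(-0.94)], [0, np.float64(-0.17), np.float64(-1.09)], [0, np.float64(-0.23), np.float64(-1.24)], [0, np.float64(-0.29), np.float64(-1.38)], [0, np.float64(-0.36), np.float64(-1.52)]] [-106.7   98.1]
[np.int64(33), np.int64(36), np.int64(39), np.int64(42), np.int64(45), np.int64(48), np.int64(51), np.int64(54), np.int64(57), np.int64(60)] [[0, np.float64(-0.08), np.float64(-0.13)], [0, np.float64(-0.17), np.float64(-0.26)], [0, np.float64(-0.26), np.float64(-0.39)], [0, np.float64(-0.36), np.float64(-0.51)], [0, np.float64(-0.47), np.float64(-0.62)], [0, np.float64(-0.58), np.float64(-0.73)], [0, np.float64(-0.7), np.float64(-0.83)], [0, np.float64(-0.83), np.float64(-0.92)], [0, np.float64(-0.96), np.float64
[... 1705 characters left out ...]
np.float64(0.74)], [0, np.float64(-0.94), np.float64(0.85)], [0, np.float64(-1.02), np.float64(0.97)]] [ 93.1 105.7]
[np.int64(152), np.int64(154), np.int64(156), np.int64(158), np.int64(160), np.int64(162), np.int64(164), np.int64(166), np.int64(168), np.int64(170)] [[0, np.float64(-0.05), np.float64(0.08)], [0, np.float64(-0.09), np.float64(0.17)], [0, np.float64(-0.14), np.float64(0.25)], [0, np.float64(-0.17), np.float64(0.34)], [0, np.float64(-0.21), np.float64(0.43)], [0, np.float64(-0.24), np.float64(0.52)], [0, np.float64(-0.27), np.float64(0.61)], [0, np.float64(-0.3), np.float64(0.7)], [0, np.float64(-0.32), np.float64(0.79)], [0, np.float64(-0.34), np.float64(0.88)]] [106.9  70.4]
```

>>> move_arm(offset=[[0, 0.01, -0.1], [0, 0.0, -0.26], [0, -0.02, -0.45], [0, -0.04, -0.63], [0, -0.08, -0.79], [0, -0.12, -0.94], [0, -0.17, -1.09], [0, -0.23, -1.24], [0, -0.29, -1.38], [0, -0.36, -1.52]], yaw=[0, 0, 0, 0, 0, 0, 0, 0, 0, 0])

```text
clock: 9.62
tool_pos: [0.5736, -0.0432, 0.0797]
tool_rot: [0.994, 0.113, -0.0, 0.001]
wrist_force: [0.3, -5.4, 1.2]
gripper_width: 0.381
```

```bash
python3 goto.py;  python3 - <<'E'
from station import *
import cv2,numpy as np
out=[]
for n in ["scene","top"]:
    c=capture(n); np.savez(f"{n}5.npz",**c)
    x0,y0=dict(top=(240,140),scene=(270,215))[n]
    out.append(cv2.resize(c["img"][y0:y0+110,x0:x0+130,::-1],None,fx=3,fy=3))
cv2.imwrite("pics/both5.png",np.hstack(out))
E
```

```text
t 9.62 tcp [573.6 -43.2  79.7] yaw 12.94 zax [-7.0e-04 -1.4e-03 -1.0e+00] F [ 0.27 -5.42  1.17] T [-1.15 -0.31 -0.1 ] w 35.5
grasp in fixture x,y,z [-108.7    0.8   84.7]
```

View pics/both5.png

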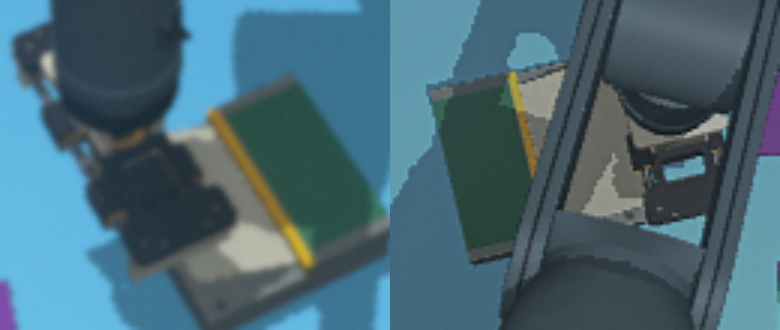

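The plate is rising at about 30° with its far edge held at the wall. Wall force is 5 N and the grip reads 35.5 mm. Continuing.

>>> move_arm(offset=[[0, -0.08, -0.13], [0, -0.17, -0.26], [0, -0.26, -0.39], [0, -0.36, -0.51], [0, -0.47, -0.62], [0, -0.58, -0.73], [0, -0.7, -0.83], [0, -0.83, -0.92], [0, -0.96, -1.01], [0, -1.09, -1.09]], yaw=[0, 0, 0, 0, 0, 0, 0, 0, 0, 0])

```text
clock: 10.55
tool_pos: [0.564, -0.0005, 0.124]
tool_rot: [0.994, 0.113, 0.0, 0.001]
wrist_force: [0.2, -5.6, 5.8]
gripper_width: 0.379
```

```bash
python3 goto.py
```

```text
t 10.55 tcp [ 5.64e+02 -5.00e-01  1.24e+02] yaw 12.95 zax [ 2.0e-04 -1.6e-03 -1.0e+00] F [ 0.15 -5.57  5.83] T [-0.96 -0.01 -0.09] w 35.2
grasp in fixture x,y,z [-64.9   0.6 129. ]
```

>>> move_arm(offset=[[0, -0.14, -0.07], [0, -0.28, -0.14], [0, -0.43, -0.2], [0, -0.58, -0.25], [0, -0.73, -0.3], [0, -0.88, -0.33], [0, -1.04, -0.36], [0, -1.2, -0.38], [0, -1.35, -0.39], [0, -1.51, -0.4]], yaw=[0, 0, 0, 0, 0, 0, 0, 0, 0, 0])

```text
clock: 11.38
tool_pos: [0.55, 0.0601, 0.1397]
tool_rot: [0.994, 0.113, -0.0, -0.001]
wrist_force: [-0.6, -0.4, 4.8]
gripper_width: 0.377
```

```bash
python3 goto.py;  python3 - <<'E'
from station import *
import cv2,numpy as np
out=[]
for n in ["scene","top"]:
    c=capture(n); np.savez(f"{n}6.npz",**c)
    x0,y0=dict(top=(240,140),scene=(270,215))[n]
    out.append(cv2.resize(c["img"][y0:y0+110,x0:x0+130,::-1],None,fx=3,fy=3))
cv2.imwrite("pics/both6.png",np.hstack(out))
E
```

```text
t 11.38 tcp [550.   60.1 139.7] yaw 12.95 zax [-6.0e-04  1.1e-03 -1.0e+00] F [-0.56 -0.36  4.83] T [-0.13 -0.16 -0.16] w 35.0
grasp in fixture x,y,z [ -2.7   0.8 144.7]
```

View pics/both6.png

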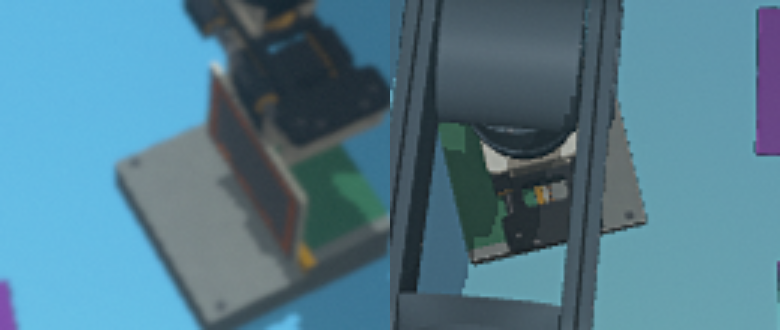

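The plate now stands upright against the wall with its grey/orange side facing the low half, scene crop (255,165). Next I lower it over about the wall's top edge.

>>> move_arm(offset=[[0, -0.14, -0.02], [0, -0.29, -0.01], [0, -0.43, 0.01], [0, -0.57, 0.03], [0, -0.71, 0.06], [0, -0.85, 0.1], [0, -0.98, 0.14], [0, -1.11, 0.19], [0, -1.24, 0.25], [0, -1.37, 0.31]], yaw=[0, 0, 0, 0, 0, 0, 0, 0, 0, 0])

```text
clock: 12.32
tool_pos: [0.5379, 0.1128, 0.1261]
tool_rot: [0.994, 0.113, -0.001, 0.0]
wrist_force: [0.5, -1.3, -2.9]
gripper_width: 0.381
```

```bash
python3 goto.py;  python3 - <<'E'
from station import *
import cv2,numpy as np
out=[]
for n in ["scene","top"]:
    c=capture(n); np.savez(f"{n}7.npz",**c)
    x0,y0=dict(top=(240,140),scene=(270,215))[n]
    out.append(cv2.resize(c["img"][y0:y0+110,x0:x0+130,::-1],None,fx=3,fy=3))
cv2.imwrite("pics/both7.png",np.hstack(out))
E
```

```text
t 12.32 tcp [537.9 112.8 126.1] yaw 12.95 zax [-1.e-03 -3.e-04 -1.e+00] F [ 0.52 -1.31 -2.91] T [-0.3  -0.02 -0.11] w 35.5
grasp in fixture x,y,z [ 51.4   0.8 131.1]
```

View pics/both7.png

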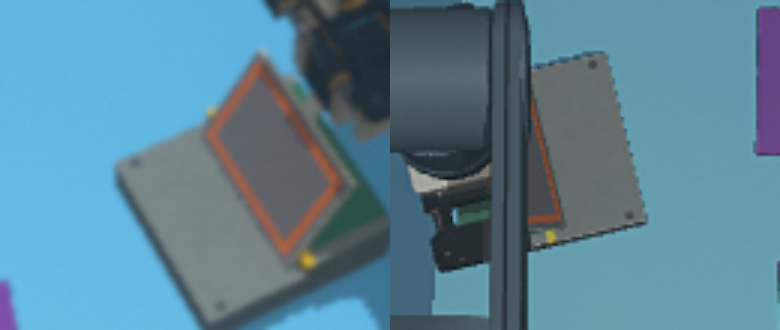

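The plate leans about 120° over the wall edge, on plan. Continuing gently.

>>> move_arm(offset=[[0, -0.12, 0.07], [0, -0.24, 0.15], [0, -0.36, 0.23], [0, -0.47, 0.32], [0, -0.57, 0.42], [0, -0.67, 0.52], [0, -0.77, 0.63], [0, -0.86, 0.74], [0, -0.94, 0.85], [0, -1.02, 0.97]], yaw=[0, 0, 0, 0, 0, 0, 0, 0, 0, 0])

```text
clock: 13.25
tool_pos: [0.5291, 0.1527, 0.0876]
tool_rot: [0.994, 0.113, 0.0, -0.0]
wrist_force: [0.4, -1.0, -2.9]
gripper_width: 0.385
```

```bash
python3 goto.py
```

```text
t 13.25 tcp [529.1 152.7  87.6] yaw 12.96 zax [ 1.e-04  1.e-04 -1.e+00] F [ 0.42 -0.97 -2.86] T [-0.13 -0.02 -0.05] w 35.8
grasp in fixture x,y,z [92.2  0.4 92.6]
```

>>> move_arm(offset=[[0, -0.05, 0.08], [0, -0.09, 0.17], [0, -0.14, 0.25], [0, -0.17, 0.34], [0, -0.21, 0.43], [0, -0.24, 0.52], [0, -0.27, 0.61], [0, -0.3, 0.7], [0, -0.32, 0.79], [0, -0.34, 0.88]], yaw=[0, 0, 0, 0, 0, 0, 0, 0, 0, 0])

```text
clock: 14.08
tool_pos: [0.5262, 0.1657, 0.0524]
tool_rot: [0.994, 0.113, 0.0, -0.0]
wrist_force: [0.3, 1.1, -0.6]
gripper_width: 0.383
```

```bash
python3 goto.py;  python3 - <<'E'
from station import *
import cv2,numpy as np
out=[]
for n in ["scene","top"]:
    c=capture(n); np.savez(f"{n}8.npz",**c)
    x0,y0=dict(top=(230,140),scene=(290,215))[n]
    out.append(cv2.resize(c["img"][y0:y0+110,x0:x0+130,::-1],None,fx=3,fy=3))
cv2.imwrite("pics/both8.png",np.hstack(out))
E
```

```text
t 14.08 tcp [526.2 165.7  52.4] yaw 12.95 zax [ 1.e-04  2.e-04 -1.e+00] F [ 0.26  1.08 -0.62] T [ 0.04 -0.09  0.  ] w 35.6
grasp in fixture x,y,z [105.5   0.4  57.4]
```

View pics/both8.png

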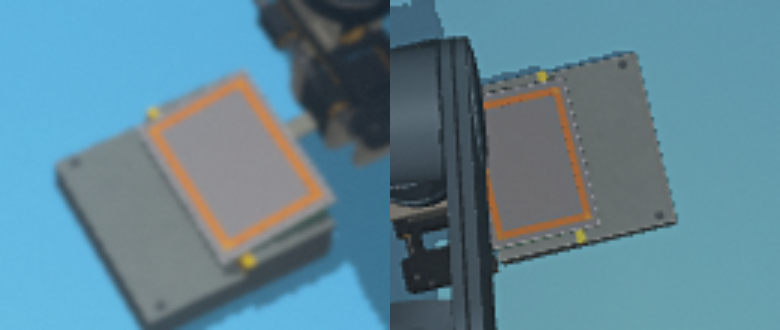

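>>> move_arm(offset=[[0, -0.02, 0.07], [0, -0.03, 0.14], [0, -0.04, 0.21], [0, -0.05, 0.27], [0, -0.06, 0.33], [0, -0.065, 0.38], [0, -0.07, 0.42], [0, -0.07, 0.45], [0, -0.07, 0.47], [0, -0.07, 0.47]], yaw=[0, 0, 0, 0, 0, 0, 0, 0, 0, 0])

```text
clock: 15.02
tool_pos: [0.5255, 0.1682, 0.0338]
tool_rot: [0.994, 0.113, -0.0, -0.0]
wrist_force: [0.2, -1.3, -0.8]
gripper_width: 0.383
```

```bash
python3 goto.py;  python3 - <<'E'
from station import *
import cv2,numpy as np
out=[]
for n in ["scene","top"]:
    c=capture(n); np.savez(f"{n}9.npz",**c)
    x0,y0=dict(top=(230,140),scene=(290,215))[n]
    out.append(cv2.resize(c["img"][y0:y0+110,x0:x0+130,::-1],None,fx=3,fy=3))
cv2.imwrite("pics/both9.png",np.hstack(out))
from h import *
for n,roi in (("scene",(300,230,420,320)),("top",(240,140,340,245))):
    c=load(n+"9"); x0,y0,x1,y1=roi; im=cv2.resize(c["img"][y0:y1,x0:x1],None,fx=4,fy=4,interpolation=cv2.INTER_CUBIC)
    H,S,V=cv2.split(cv2.cvtColor(im,cv2.COLOR_RGB2HSV)); f=lambda q:(q+.5)/4-.5
    m=((H<16)&(S>100)&(V>80)).astype(np.uint8); cs,_=cv2.findContours(m,cv2.RETR_EXTERNAL,cv2.CHAIN_APPROX_NONE); q=max(cs,key=cv2.contourArea)
    P=np.array([onz(c,f(u)+x0,f(v)+y0,.054)[:2]*1000 for u,v in q[:,0].astype(float)]).astype(np.float32)
    r=cv2.minAreaRect(P); d=np.array(r[0])-[550.1,62.9]; a=np.radians(102.9)
    print(n,"seal",np.round(r[0],1),np.round(r[1],1),r[2],"fixture",np.round([d@[np.cos(a),np.sin(a)],d@[-np.sin(a),np.cos(a)]],1))
E
```

```text
t 15.02 tcp [525.5 168.2  33.8] yaw 12.95 zax [-1.e-04 -0.e+00 -1.e+00] F [ 0.18 -1.29 -0.77] T [-0.24 -0.2  -0.05] w 35.6
grasp in fixture x,y,z [108.1   0.5  38.8]
scene seal [539.9  96.7] [117.2  83.2] 13.23469066619873 fixture [35.2  2.4]
top seal [544.2  91.7] [116.9  76.7] 13.293660163879395 fixture [29.4 -0.7]
```

View pics/both9.png

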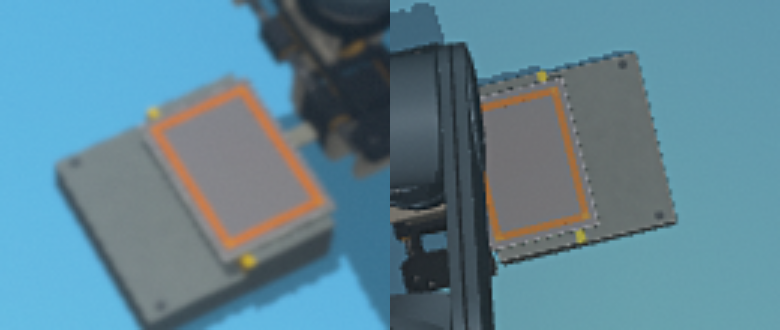

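Over the pad, inside up and nearly flat. Taking up the last 0.6 mm down and 0.5 mm along x.

>>> move_arm(offset=[[0, -0.005, 0.005], [0, -0.01, 0.01], [0, -0.015, 0.015], [0, -0.015, 0.02], [0, -0.015, 0.025], [0, -0.015, 0.025], [0, -0.015, 0.025], [0, -0.015, 0.025], [0, -0.015, 0.025], [0, -0.015, 0.025]], yaw=[0, 0, 0, 0, 0, 0, 0, 0, 0, 0])

```text
clock: 15.95
tool_pos: [0.5255, 0.1689, 0.0331]
tool_rot: [0.994, 0.113, 0.0, -0.0]
wrist_force: [-1.2, -1.5, 2.8]
gripper_width: 0.38
```

```bash
python3 goto.py
```

```text
t 15.95 tcp [525.5 168.9  33.1] yaw 12.95 zax [ 2.e-04  1.e-04 -1.e+00] F [-1.22 -1.45  2.76] T [-0.28  0.09  0.  ] w 35.4
grasp in fixture x,y,z [108.8   0.4  38.1]
```

The pad is carrying it (Fz rose from −0.8 to +2.8 N). Releasing, then rising straight up.

>>> move_arm(offset=[[0, 0, 0], [0, 0, 0], [0, 0, 0], [0, 0, 0], [0, 0, 0], [0, 0, 0], [0, 0, 0], [0, 0, 0], [0, 0, 0], [0, 0, 0]], yaw=[0, 0, 0, 0, 0, 0, 0, 0, 0, 0], gripper=60)

```text
clock: 16.78
tool_pos: [0.5254, 0.1688, 0.033]
tool_rot: [0.994, 0.113, 0.0, -0.0]
wrist_force: [0.8, 0.2, 0.3]
gripper_width: 0.646
```

>>> move_arm(offset=[[0, 0, -0.1], [0, 0, -0.3], [0, 0, -0.6], [0, 0, -0.9], [0, 0, -1.3], [0, 0, -1.7], [0, 0, -2.1], [0, 0, -2.5], [0, 0, -2.8], [0, 0, -3.0]], yaw=[0, 0, 0, 0, 0, 0, 0, 0, 0, 0])

```text
clock: 17.62
tool_pos: [0.5262, 0.1689, 0.1554]
tool_rot: [0.994, 0.113, 0.002, -0.0]
wrist_force: [0.9, 0.2, -0.4]
gripper_width: 0.644
```

```bash
python3 goto.py 450 300 180 12.9
```

```text
t 17.62 tcp [526.2 168.9 155.4] yaw 12.96 zax [ 3.e-03  3.e-04 -1.e+00] F [ 0.88  0.21 -0.41] T [ 0.   -0.07 -0.02] w 59.9
offset [-1.12 -3.62 -0.62] yaw 0.009
grasp in fixture x,y,z [108.7  -0.4 160.4]
```

Clearing the view to the side.

>>> move_arm(offset=[[-0.1, -0.3, -0.1], [-0.2, -0.7, -0.2], [-0.3, -1.1, -0.3], [-0.4, -1.5, -0.4], [-0.6, -2.0, -0.5], [-0.7, -2.5, -0.6], [-0.9, -3.0, -0.6], [-1.0, -3.4, -0.6], [-1.1, -3.7, -0.6], [-1.1, -3.8, -0.6]], yaw=[0, 0, 0, 0, 0, 0, 0, 0, 0, 0])

```text
clock: 18.45
tool_pos: [0.4465, 0.3088, 0.1767]
tool_rot: [0.994, 0.114, -0.001, -0.0]
wrist_force: [0.1, -0.2, 0.3]
gripper_width: 0.647
```

```bash
python3 goto.py;  python3 - <<'E'
from station import *
import cv2,numpy as np
from h import *
out=[]
for n in ["scene","top"]:
    c=capture(n); np.savez(f"{n}10.npz",**c)
    x0,y0=dict(top=(230,140),scene=(290,215))[n]
    out.append(cv2.resize(c["img"][y0:y0+110,x0:x0+130,::-1],None,fx=3,fy=3))
    cv2.imwrite(f"pics/{n}10.png",c["img"][:,:,::-1])
cv2.imwrite("pics/both10.png",np.hstack(out))
a=np.radians(102.9); ex=np.array([np.cos(a),np.sin(a)]); ey=np.array([-np.sin(a),np.cos(a)])
for n,roi in (("scene",(300,230,420,320)),("top",(230,140,340,245))):
    c=load(n+"10"); x0,y0,x1,y1=roi; im=cv2.resize(c["img"][y0:y1,x0:x1],None,fx=4,fy=4,interpolation=cv2.INTER_CUBIC)
    H,S,V=cv2.split(cv2.cvtColor(im,cv2.COLOR_RGB2HSV)); f=lambda q:(q+.5)/4-.5
    m=((H<16)&(S>100)&(V>80)).astype(np.uint8); cs,_=cv2.findContours(m,cv2.RETR_EXTERNAL,cv2.CHAIN_APPROX_NONE); q=max(cs,key=cv2.contourArea)
    P=np.array([onz(c,f(u)+x0,f(v)+y0,.054)[:2]*1000 for u,v in q[:,0].astype(float)]).astype(np.float32)
    r=cv2.minAreaRect(P); d=np.array(r[0])-[550.1,62.9]
    print(n,"seal",np.round(r[0],1),np.round(r[1],1),round(r[2],2),"fixture",np.round([d@ex,d@ey],1))
E
```

```text
t 18.45 tcp [446.5 308.8 176.7] yaw 13.07 zax [-1.3e-03  1.0e-04 -1.0e+00] F [ 0.08 -0.25  0.34] T [-0.06 -0.07 -0.04] w 60.2
grasp in fixture x,y,z [262.8  46.1 181.7]
scene seal [540.   97.3] [116.7  82.7] 13.24 fixture [35.7  2.1]
top seal [545.2  95.4] [112.4  82.4] 13.34 fixture [32.8 -2.5]
```

View pics/both10.png

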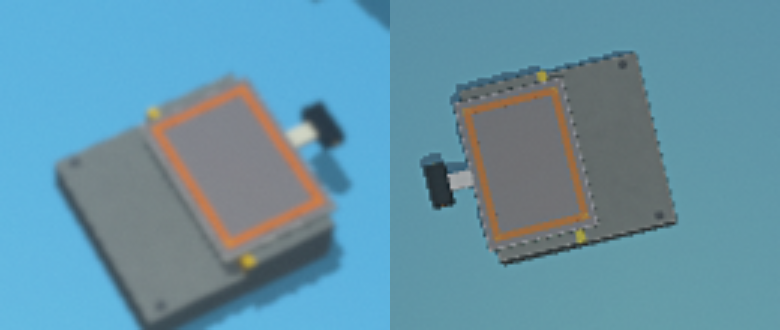

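View pics/scene10.png

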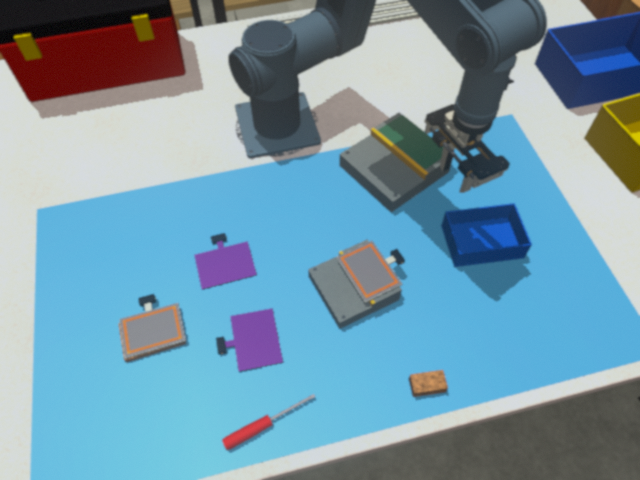

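```bash
python3 -c "
from station import *
print(job_done())"
```

```text
the job is handed in; nothing more can be done
None
```

The white cover is turned and released: it lies inside-up and flat on the green pad of the smaller block. I handed the job in at about 18.5 s with the arm well clear. I gripped the black block, squared the cover to the fixture and pushed it to the yellow wall (9 N). Then I levered it upright on its edge and lowered it over the wall's top edge without a drop.

**Last checks**
- **Position:** averaged over the two cameras, the centre is about x = 34.3 mm and y = −0.2 mm on the block, against a target of 34 and 0. The arm's own reading at release gave 34.2 and +0.4 mm.
- **Angle:** about 0.4° off square to the block.
- **Spare cover:** it still lies in its place on the cork pad.

**What failed or disagreed**
- **First grasp:** it closed on nothing, although I placed the fingers by the stated geometry. The pictures showed the fingertips at least 10 mm higher than stated. I went about 14 mm lower and the grip then held at 35.5 mm, right for the 36 mm block.
- **Cameras:** the two views differ by 3 mm in x and 5 mm in y. Their average agrees with the arm to within about 1 mm. The top-view outline of the seal came out about 4 mm short.

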